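# Shingle the spring plates along the drying tray

## Robot

A 6-joint arm with a two-finger parallel gripper is mounted at the origin on the work surface. World frame = base frame: x ahead of the robot, y to its left, z up, the work surface at z = 0. Lengths are in mm, angles in rad, forces in N, time in s.
With the tool pointing down it reaches from about 350 to 875 mm from the base axis. Payload 4.2 kg.
Tool frame: the origin (TCP) lies midway between the tips of the shut fingers; the grasp point (between the pads) lies 19 mm behind it; z points along the fingers, y is the direction in which the jaws open and shut (so a half turn about z gives the same grasp; the last joint's range is limited). The gripper opens to 85 mm and grips with 20 to 120 N. Pads are 22 mm wide; open, the fingers measure 114 mm over their backs; the gripper's body (76 mm by 85 mm) begins 54 mm behind the grasp point. The pads swing forward as they close: fully open they stand 13 mm farther back than shut.
Start: joints at [1.364, 0.385, 0.008, 0, -1.194, -0.259], TCP at [280.677, 558.408, 231.312] pointing down, gripper open.
Joint ranges: [-3.14, 3.14], [-1.21, 2.06], [-1.07, 1.41], [-3.16, 2.05], [-2.99, -0.16], [-3.1, 3.1]. Speed limits (rad/s): [2.79, 2.79, 3.14, 3.14, 3.14, 3.14].

## Interface

Orientations are given as a unit quaternion [x, y, z, w].
In Python, from bench import arm, eyes, nets gives the robot as it stands.
- The arm moves only by the tool jog_arm, never from a script. Its argument "rows" is a list of rows, each a list of 3 entries, a list of its own where there are three numbers: the shift along the tool's x, y, z in cm, then the turn, a rotation vector about the tool's x, y, z in degrees, then the finger opening in cm, from 0 to 8.54. In form: [[[x, y, z], [ax, ay, az], jaw], ...]. A call has 1 to 10 rows; each row shifts and turns the commanded pose from where the row before left it, along the tool's axes as they then stand; what a row does not reach is not made up. A row lasts 1/8 s, in which the tool goes at most 62.5 mm and 10.7 degrees, less where a joint would pass 70% of its speed; a pose out of reach is approached as far as the arm can. A call with a gripper value outside its range is refused whole. The fingers move at their own pace and stop on an object; the grip force is fixed at half the most. Time passes only in rows, so rows that do not move let the fingers close. It gives the time, the measured TCP pose, the force and the opening at its end, in the units of the state.
- arm.read_state(): the state, without advancing time (a new reading comes with each control period).
- eyes.get_image(name): name is "scene" or "top"; returns the picture (480x640x3 uint8, red, green, blue); there is no depth.
- eyes.camera_model(name): a dict with "K" (3x3 intrinsics, pixels), "rvec" (rotation vector, rad) and "tvec" (3), from world to camera coordinates, as OpenCV has them. Camera axes: x right, y down, z forward; pixel columns grow to the right and rows downward; lengths in mm; the calibration is good to about 2 mm. A picture is of the moment at which its call begins. camera_model takes no time and is no camera call.
- arm.job_done(): hands the job in, once; it reports no verdict.
Trained networks look in the newest picture that a camera, given by its name, has taken for a name from the list of things; names that differ only in an ending like _2 or _b are one class to them, and where a whole thing is asked for, a point or a joint stands for the part that bears it (a point fixed in the world has none). Each returns a list of dicts, best first, with "conf" (0 to 1); they miss things now and then, are a little off and sometimes report something else, mostly with a low value. They report only what shows in the picture. A call takes as long as a camera call. They do not tell look-alikes from the thing itself.
- nets.boxes_of(camera, name): "position" ([column, row] as shares, 0 to 1, of the picture: columns of its width, rows of its height, amid what is visible of it).
The state is a dict: "clock": time; "joints": joint angles; "joint_vel": joint speeds; "joint_efforts": joint torques, N m; "position": TCP position; "ee_rot": TCP orientation; "contact_force": force on the tool from outside, world axes, zero at the start; "wrist_torque": the same for the moment, N m; "gripper_width": finger opening in mm.
Only numpy, scipy, OpenCV 4.12 (cv2) and the standard library are available. Lean on these libraries where they do the work, as an engineer would, in place of code of your own. Each camera call takes 0.05 s, during which the arm holds its last target.

## Task

The flat rectangular steel spring plates with a bolt hole in each corner are put to dry overlapped like roof tiles along the black tray, and the first one already lies flat at one end of it. Take the other two like it from the bench and lay them lengthwise in line with it towards the empty end, one after the other, each with about a third of its length resting on top of the plate before it and its far end down on the tray. Lay them down rather than dropping them, and leave the first plate where it lies.

Things in the scene. Friction and masses are not known exactly. Their poses are not given: they have to be found in the camera images.
- plate_1_center (a point): one of the two loose spring plates on the bench: flat steel rectangle 100 x 46 x 10 mm, about 0.35 kg, a bolt hole in each corner (not the round-ended links or square one-hole plates). Point: its centre, 5 mm above the bench at the start; x along its length, y across, z up. Same either way round; the two are interchangeable.
- plate_2_center (a point): the other of the two loose spring plates on the bench: flat steel rectangle 100 x 46 x 10 mm, about 0.35 kg, a bolt hole in each corner (not the round-ended links or square one-hole plates). Point: its centre, 5 mm above the bench at the start; x along its length, y across, z up. Same either way round; the two are interchangeable.
- plate_first_center (a point): the first spring plate, like the two loose ones (100 x 46 x 10 mm), lying loose and flat in the tray near one end. Point: its centre, 5 mm above the tray's floor; x along its length and the tray's, towards the tray's empty end; y across; z up.
- tray_floor (a point): black plastic tray, fixed to the bench: 330 x 160 mm outside, 320 x 150 mm inside, floor 4 mm thick, rim 5 mm thick and 10 mm high above the floor. Point: centre of the inner floor's upper face, 4 mm above the bench; x along the tray towards its empty end (the first plate lies at the -x end), y across, z up.
Not all that is in view belongs to the job. What is shaped like the part that bears plate_first_center but blue or turquoise is not meant.

How it is judged:
By the outcome, as a careful person would: the job done as asked, in the order asked, and still so for the second after the job is handed in, with the robot touching nothing.
It also fails if it takes over 58 s, if anything falls off the work surface, if the arm or the gripper's body presses on something with over 40 N, if the wrist force passes 120 N, or if a joint passes its speed limit or range.

## Working session

There is one attempt and no reset: what is moved stays moved. The work goes in short steps, Python scripts to look and compute and a tool call to move; the robot and the scene stay as the last step left them, time stands still between calls to the robot, and variables do not carry over. Pictures are saved under pics/ and viewed, and the job is handed in when it is done.

Besides the shell and the picture viewer there is one more tool, called as name([rows], argument=value, ...), one row to a line, values as JSON. jog_arm: Moves the arm, as the interface text tells. Its arguments: {"type":"object","properties":{"rows":{"type":"array","items":{"type":"array"}}},"required":["rows"]}

```bash
mkdir -p pics; ls
python3 - <<'E'
from bench import arm, eyes, nets
import cv2
for n in ("scene","top"):
    im=eyes.get_image(n); cv2.imwrite(f"pics/{n}0.png",im[:,:,::-1]); m=eyes.camera_model(n); print(n,m)
    for k in ("plate_1_center","plate_first_center","tray_floor"):
        print(k,[( [round(p*s) for p,s in zip(d["position"],(640,480))],round(d["conf"],2)) for d in nets.boxes_of(n,k)])
print(arm.read_state())
E
```

```text
pics
scene {'K': array([[511.79419428,   0.        , 315.70581783],
       [  0.        , 511.79419428, 246.49486618],
       [  0.        ,   0.        ,   1.        ]]), 'rvec': array([ 2.43368478,  0.6445292 , -0.20017504]), 'tvec': array([-395.03675989,  -71.43660713, 1429.53598662])}
plate_1_center [([243, 382], 0.98)]
plate_first_center [([296, 170], 0.96), ([342, 184], 0.91), ([370, 239], 0.9), ([296, 229], 0.86), ([371, 145], 0.75)]
tray_floor [([405, 260], 0.59)]
top {'K': array([[438.35684148,   0.        , 311.49205019],
       [  0.        , 438.35684148, 232.88209958],
       [  0.        ,   0.        ,   1.        ]]), 'rvec': array([ 2.15545861, -2.16532766,  0.07568806]), 'tvec': array([ 119.91699168,  419.3068745 , 1093.90607146])}
plate_1_center [([473, 228], 0.95)]
plate_first_center [([279, 205], 0.85), ([302, 272], 0.82), ([146, 265], 0.8), ([221, 266], 0.63)]
tray_floor [([287, 162], 0.66)]
{'clock': 0.4, 'joints': array([ 1.36357627e+00,  3.84822678e-01,  7.76732955e-03, -7.49657150e-05,
       -1.19403082e+00, -2.58626154e-01]), 'joint_vel': array([-1.21622379e-03, -1.70523711e-03,  2.34770259e-03, -4.57459165e-05,
       -4.63977044e-04, -2.74576944e-03]), 'joint_efforts': array([ 2.54790812e-04, -3.91589069e+01,  1.88327479e+01,  4.18455943e+00,
       -1.48185314e-03,  2.09589402e-06]), 'position': array([280.65684531, 558.34197293, 231.17479509]), 'ee_rot': array([ 9.72992639e-01, -2.30836096e-01, -3.11157156e-05,  1.45771327e-04]), 'contact_force': array([0.16534841, 0.532501  , 0.82757877]), 'wrist_torque': array([ 0.04327266,  0.05680227, -0.00539328]), 'gripper_width': 85.34688515767469}
```

View pics/scene0.png

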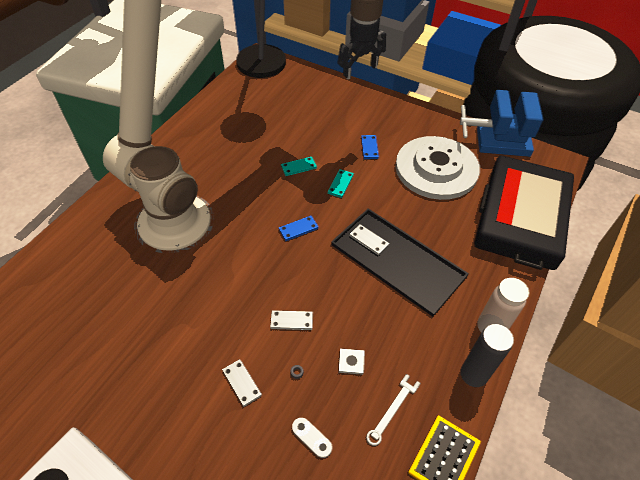

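View pics/top0.png

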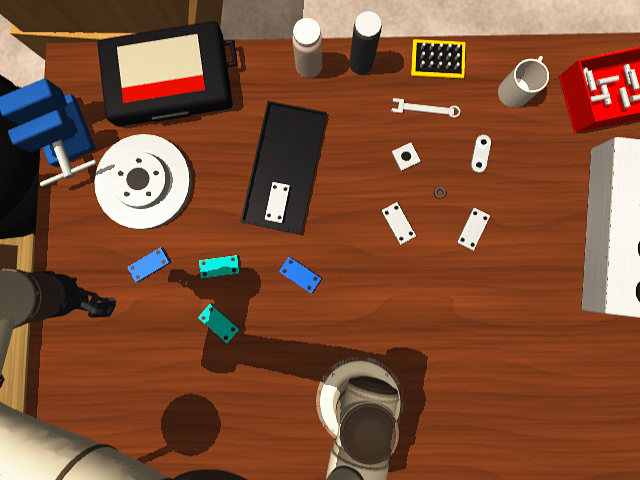

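The top view shows the two loose white 4-hole plates at about (398,223) and (474,229). The first plate is at (277,202), at the near end of the tray, which spans (285,167). The blue and turquoise plates are decoys. Next I'll measure them.

```bash
cat > h.py <<'E'
import cv2, numpy as np
from bench import arm, eyes, nets
def cam(n):
    m=eyes.camera_model(n); R=cv2.Rodrigues(m["rvec"])[0]; return m["K"],R,np.array(m["tvec"]).reshape(3),m
def back(n,px,z):
    K,R,t,_=cam(n); px=np.atleast_2d(px).astype(float)
    d=(np.c_[px,np.ones(len(px))]@np.linalg.inv(K).T)@R; c=-R.T@t
    return c+d*((z-c[2])/d[:,2])[:,None]
def proj(n,P):
    K,R,t,m=cam(n); return cv2.projectPoints(np.atleast_2d(P).astype(float),m["rvec"],m["tvec"],K,None)[0].reshape(-1,2)
def rect(n,im,seed,z,r=45,dark=False,thr=140):
    g=im.min(axis=2).astype(np.uint8)
    m=(im.max(axis=2)<60).astype(np.uint8) if dark else (g>thr).astype(np.uint8)
    w=np.zeros_like(m); x,y=seed; w[max(0,y-r):y+r,max(0,x-r):x+r]=1; m*=w
    cs,_=cv2.findContours(m,cv2.RETR_EXTERNAL,cv2.CHAIN_APPROX_NONE)
    c=max((c for c in cs if cv2.contourArea(c)>100),key=lambda c:cv2.pointPolygonTest(c,(float(x),float(y)),True)).reshape(-1,2)
    P=back(n,c,z)[:,:2].astype(np.float32)
    (cx,cy),(a,b),ang=cv2.minAreaRect(P)
    if a<b: a,b=b,a; ang+=90
    ang=(ang+90)%180-90
    return np.round([cx,cy,a,b,ang],1)
E
python3 - <<'E'
from h import *
T=cv2.imread("pics/top0.png")[:,:,::-1]; S=cv2.imread("pics/scene0.png")[:,:,::-1]
for n,im,sd in(("top",T,[(398,215,10),(473,222,10),(279,205,14)]),("scene",S,[(293,320,10),(241,380,10),(370,239,14)])):
    for x,y,z in sd: print(n,x,y,rect(n,im,(x,y),z,30))
print("tray",rect("top",T,(285,150),9,75,True)); print(rect("scene",S,(410,265),9,85,True))
E
```

```text
top 398 215 [ 445.6 -104.3  100.6   45.7   27.9]
top 473 222 [ 430.1 -294.4  100.9   45.7  -27.1]
top 279 205 [501.9 207.9 100.9  45.6 -11.5]
scene 293 320 [ 445.6 -106.1  100.8   43.6   29.8]
scene 241 380 [ 429.6 -296.1   99.1   45.2  -27.1]
scene 370 239 [502.2 206.4 100.3  46.1 -11.9]
tray [595.7 187.  329.6 167.7 -12.1]
[596.4 184.4 333.1 171.2 -12.5]
```

```bash
cat >> h.py <<'E'
from scipy.spatial.transform import Rotation as Ro
def st():
    s=arm.read_state(); R=Ro.from_quat(s["ee_rot"]).as_matrix()
    yaw=np.degrees(np.arctan2(R[1,0],R[0,0])); return s,R,yaw
def plan(x,y,z,yaw,pitch=0):
    # target R: tool x along yaw, pitched 'pitch' deg down at +x
    s,R,yw=st()
    a=np.radians(yaw); p=np.radians(pitch)
    X=np.array([np.cos(a)*np.cos(p),np.sin(a)*np.cos(p),-np.sin(p)]); Y=np.array([np.sin(a),-np.cos(a),0]); Z=np.cross(X,Y)
    Rt=np.c_[X,Y,Z]; d=np.array([x,y,z])-s["position"]
    print("t",round(s["clock"],2),"pos",s["position"].round(1),"yaw",yw.round(2),"tool z",R[:,2].round(3),"w",round(s["gripper_width"],1),"F",s["contact_force"].round(1),"q6",s["joints"][5].round(2))
    print("turn deg (tool)",np.degrees(Ro.from_matrix(R.T@Rt).as_rotvec()).round(2)," shift cm before turn",(R.T@d/10).round(2)," after turn",(Rt.T@d/10).round(2))
E
python3 -c "
from h import *
plan(445.6,-105,100,28.5)"
```

```text
t 0.4 pos [280.7 558.3 231.2] yaw -26.69 tool z [-0. -0. -1.] w 85.3 F [0.2 0.5 0.8] q6 -0.26
turn deg (tool) [ 2.000e-02  1.000e-02 -5.519e+01]  shift cm before turn [44.53 51.85 13.13]  after turn [-17.16  66.17  13.12]
```

jog_arm([
  [[2.5,2.9,0],[0,0,0],7],
  [[3.5,4.1,0.5],[0,0,0],7],
  [[3.5,4.1,1],[0,0,0],7],
  [[3.5,4.1,1],[0,0,0],7],
  [[3.5,4.1,1],[0,0,0],7],
  [[3.5,4.1,1],[0,0,0],7],
  [[3.5,4.1,1],[0,0,0],7],
  [[3.5,4.1,1],[0,0,0],7],
  [[3.5,4.1,1],[0,0,0],7],
  [[3.5,4.1,1],[0,0,0],7],
])

```text
clock: 1.65
position: [406.1, 48.6, 146.5]
ee_rot: [0.973, -0.23, 0.001, -0.0]
contact_force: [1.3, 0.8, 0.4]
gripper_width: 69.9
```

jog_arm([
  [[3.5,4.1,1],[0,0,0],7],
  [[3.5,4.1,1],[0,0,0],7],
  [[3,3.9,1],[0,0,0],7],
  [[0,0,0],[0,0,-9.2],7],
  [[0,0,0],[0,0,-9.2],7],
  [[0,0,0],[0,0,-9.2],7],
  [[0,0,0],[0,0,-9.2],7],
  [[0,0,0],[0,0,-9.2],7],
  [[0,0,0],[0,0,-9.2],7],
  [[0,0,0],[0,0,0],7],
])

```text
clock: 2.9
position: [440.8, -102.9, 116.5]
ee_rot: [0.969, 0.245, 0.0, 0.0]
contact_force: [-0.4, -0.4, 0.2]
gripper_width: 70.1
```

```bash
python3 -c "
from h import *
plan(445.6,-105,20,28.5)"
```

```text
t 2.9 pos [ 440.8 -102.9  116.5] yaw 28.41 tool z [ 0.  0. -1.] w 70.1 F [-0.4 -0.4  0.2] q6 1.94
turn deg (tool) [ 0.01 -0.02 -0.09]  shift cm before turn [0.32 0.41 9.65]  after turn [0.32 0.41 9.65]
```

jog_arm([
  [[0.32,0.4,2],[0,0,0],6],
  [[0,0,3],[0,0,0],6],
  [[0,0,3],[0,0,0],6],
  [[0,0,1.6],[0,0,0],6],
  [[0,0,0.9],[0,0,0],6],
  [[0,0,0.4],[0,0,0],6],
  [[0,0,0.4],[0,0,0],6],
  [[0,0,0],[0,0,0],6],
])

```text
clock: 3.9
position: [445.6, -104.9, 3.5]
ee_rot: [0.969, 0.246, 0.0, 0.0]
contact_force: [0.3, 0.0, -0.6]
gripper_width: 60.2
```

```bash
python3 -c "
from h import *
cv2.imwrite('pics/s1.png',cv2.resize(eyes.get_image('scene')[240:360,220:380,::-1],(800,600),interpolation=2))
plan(445.6,-105,0,28.5)"
```

```text
t 3.95 pos [ 445.7 -104.9    3.6] yaw 28.5 tool z [ 0.001  0.    -1.   ] w 60.1 F [-0.2  0.2 -0.1] q6 1.94
turn deg (tool) [ 0.02 -0.04  0.  ]  shift cm before turn [-0.01  0.01  0.36]  after turn [-0.01  0.01  0.36]
```

View pics/s1.png

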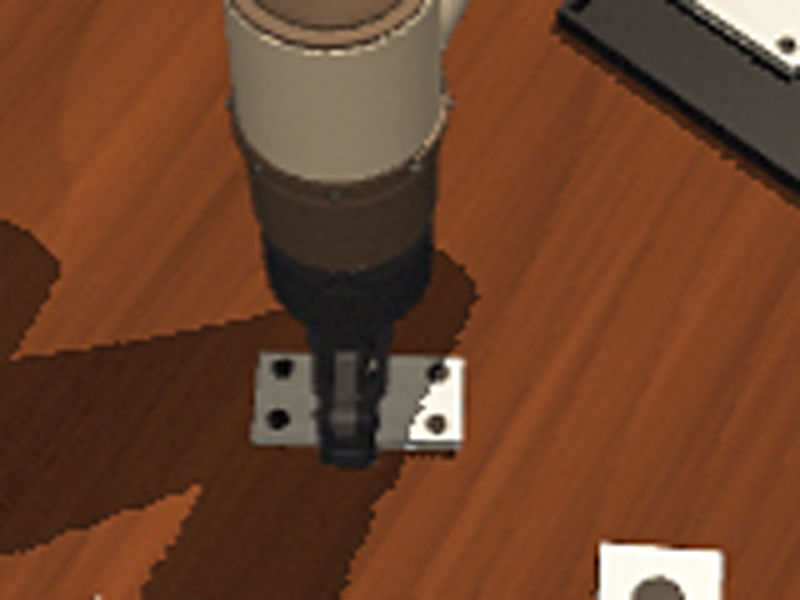

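The gripper straddles the plate at its middle. I'll go down a little more and close.

jog_arm([
  [[0,0,0.3],[0,0,0],6],
  [[0,0,0.2],[0,0,0],5],
  [[0,0,0],[0,0,0],4],
  [[0,0,0],[0,0,0],3.5],
  [[0,0,0],[0,0,0],3.5],
  [[0,0,0],[0,0,0],3.5],
])

```text
clock: 4.7
position: [445.4, -105.0, -1.5]
ee_rot: [0.969, 0.246, 0.0, 0.0]
contact_force: [-0.5, -1.2, 4.9]
gripper_width: 44.1
```

jog_arm([
  [[0,0,-0.5],[0,0,0],3.5],
  [[0,0,-1.5],[0,0,0],3.5],
  [[0,0,-4],[0,0,0],3.5],
  [[0,0,-4],[0,0,0],3.5],
  [[0,0,0],[0,0,0],3.5],
  [[0,0,0],[0,0,0],3.5],
])

```text
clock: 5.45
position: [443.9, -104.8, 97.0]
ee_rot: [0.969, 0.246, -0.001, -0.001]
contact_force: [0.4, -0.4, -4.8]
gripper_width: 44.2
```

```bash
python3 -c "
from h import *
cv2.imwrite('pics/s2.png',cv2.resize(eyes.get_image('scene')[180:360,180:420,::-1],(800,600),interpolation=2))
plan(558,195,100,-11.8)"
```

```text
t 5.5 pos [ 443.6 -104.9   96.6] yaw 28.46 tool z [-0.004  0.    -1.   ] w 44.1 F [-0.5 -0.2 -3.9] q6 1.94
turn deg (tool) [-0.05  0.24 40.26]  shift cm before turn [ 24.34 -20.91  -0.38]  after turn [  5.06 -31.69  -0.34]
```

View pics/s2.png

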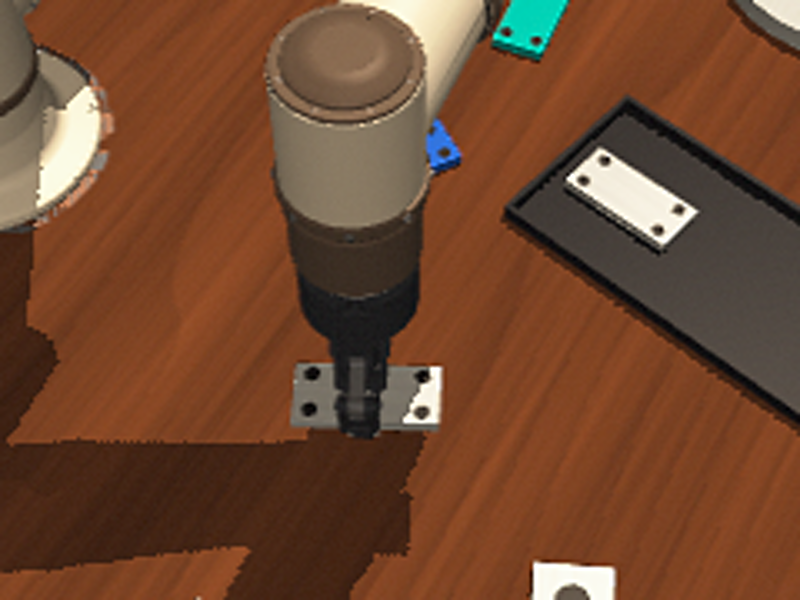

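jog_arm([
  [[0,0,0],[0,0,5],3.5],
  [[0,0,0],[0,0,8],3.5],
  [[0,0,0],[0,0,9],3.5],
  [[0,0,0],[0,0,9.16],3.5],
  [[0,0,0],[0,0,9],3.5],
  [[0.5,-2,0],[0,0,0],3.5],
  [[0.7,-3.5,0],[0,0,0],3.5],
  [[0.7,-4,0],[0,0,0],3.5],
  [[0.7,-4,0],[0,0,0],3.5],
  [[0.7,-4,0],[0,0,0],3.5],
])

```text
clock: 6.75
position: [512.1, 60.6, 96.0]
ee_rot: [0.995, -0.102, -0.002, 0.001]
contact_force: [0.6, -0.0, -2.8]
gripper_width: 44.3
```

jog_arm([
  [[0.7,-4,0],[0,0,0],3.5],
  [[0.7,-4,0.5],[0,0,0],3.5],
  [[0.7,-3,0.7],[0,0,0],3.5],
  [[0.5,-2,0.7],[0,0,0],3.5],
  [[0,-1,0.5],[0,0,0],3.5],
  [[0,0,0],[0,4.3,0],3.5],
  [[0,0,0],[0,4.3,0],3.5],
  [[0,0,0],[0,0,0],3.5],
])

```text
clock: 7.75
position: [564.1, 189.9, 73.1]
ee_rot: [0.992, -0.101, 0.072, 0.009]
contact_force: [0.5, -0.1, -4.6]
gripper_width: 43.9
```

```bash
python3 -c "
from h import *
cv2.imwrite('pics/s3.png',cv2.resize(eyes.get_image('scene')[150:330,280:520,::-1],(800,600),interpolation=2))
cv2.imwrite('pics/t3.png',cv2.resize(eyes.get_image('top')[80:260,180:420,::-1],(800,600),interpolation=2))
plan(566.8,193.8,30,-11.7,8.6)"
```

```text
t 7.85 pos [566.7 191.3  74.3] yaw -11.68 tool z [ 0.145 -0.03  -0.989] w 44.1 F [ 0.6  0.1 -3.4] q6 0.56
turn deg (tool) [ 1.000e-02 -1.713e+01  2.000e-02]  shift cm before turn [-0.7  -0.25  4.38]  after turn [ 0.62 -0.25  4.39]
```

View pics/s3.png

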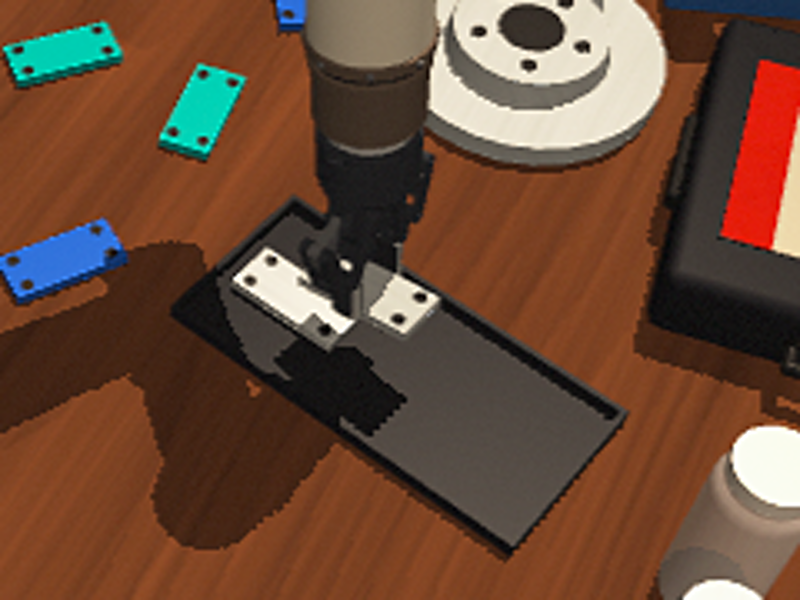

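View pics/t3.png

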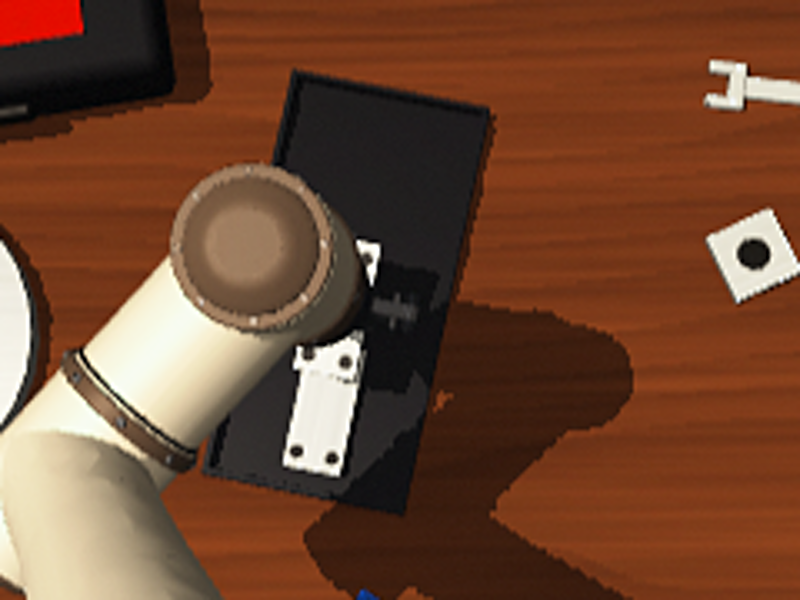

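The held plate is tilted the wrong way, with its far end up. I'll reverse the tilt.

jog_arm([
  [[0,0,0],[0,-8.5,0],3.5],
  [[0,0,0],[0,-8.5,0],3.5],
  [[0,0,0],[0,0,0],3.5],
  [[0,0,0],[0,0,0],3.5],
])

```text
clock: 8.35
position: [566.7, 191.2, 73.8]
ee_rot: [0.992, -0.102, -0.073, -0.007]
contact_force: [-0.6, 0.9, -4.2]
gripper_width: 44.3
```

```bash
python3 -c "
from h import *
plan(566.8,193.8,25,-11.7,8.6)"
```

```text
t 8.35 pos [566.7 191.2  73.8] yaw -11.71 tool z [-0.143  0.029 -0.989] w 44.3 F [-0.6  0.9 -4.2] q6 0.89
turn deg (tool) [ 0.01 -0.19 -0.01]  shift cm before turn [ 0.67 -0.25  4.84]  after turn [ 0.68 -0.25  4.83]
```

jog_arm([
  [[0.1,-0.1,0.8],[0,-0.1,0],3.5],
  [[0.2,-0.15,1.4],[0,0,0],3.5],
  [[0.2,0,1.3],[0,0,0],3.5],
  [[0.15,0,0.9],[0,0,0],3.5],
  [[0.02,0,0.43],[0,0,0],3.5],
  [[0,0,0],[0,0,0],3.5],
  [[0,0,0],[0,0,0],3.5],
])

```text
clock: 9.22
position: [567.2, 194.4, 26.0]
ee_rot: [0.992, -0.101, -0.073, -0.008]
contact_force: [0.1, -0.7, -4.1]
gripper_width: 44.4
```

```bash
python3 -c "
from h import *
cv2.imwrite('pics/s4.png',cv2.resize(eyes.get_image('scene')[180:300,320:480,::-1],(800,600),interpolation=2))
plan(566.8,193.8,10,-11.7,8.6)"
```

```text
t 9.28 pos [567.2 194.4  26.1] yaw -11.64 tool z [-0.144  0.03  -0.989] w 44.0 F [-0.7  0.2 -4.4] q6 0.9
turn deg (tool) [-0.03 -0.15  0.06]  shift cm before turn [0.21 0.07 1.59]  after turn [0.21 0.07 1.59]
```

View pics/s4.png

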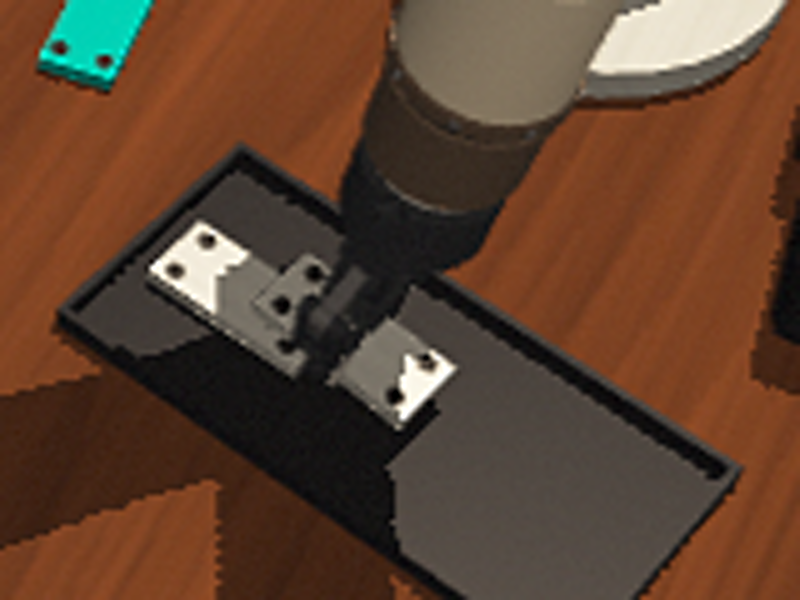

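jog_arm([
  [[0.1,0.07,0.5],[0,-0.1,0.1],3.5],
  [[0.06,0,0.4],[0,0,0],3.5],
  [[0.02,0,0.3],[0,0,0],3.5],
  [[0.02,0,0.2],[0,0,0],3.5],
  [[0,0,0],[0,0,0],3.5],
  [[0,0,0],[0,0,0],3.5],
])

```text
clock: 10.02
position: [566.7, 193.6, 11.5]
ee_rot: [0.992, -0.102, -0.075, -0.008]
contact_force: [-0.2, -1.1, -4.1]
gripper_width: 44.1
```

jog_arm([
  [[0,0,0.1],[0,0,0],3.5],
  [[0,0,0],[0,0,0],3.5],
])

```text
clock: 10.28
position: [566.4, 193.6, 10.4]
ee_rot: [0.992, -0.102, -0.075, -0.008]
contact_force: [0.7, -0.1, -4.0]
gripper_width: 44.2
```

```bash
python3 -c "
from h import *
plan(566.8,193.8,10,-11.7,8.6)"
```

```text
t 10.28 pos [566.4 193.6  10.4] yaw -11.75 tool z [-0.147  0.03  -0.989] w 44.2 F [ 0.7 -0.1 -4. ] q6 0.91
turn deg (tool) [ 0.01  0.01 -0.05]  shift cm before turn [ 0.04 -0.03  0.03]  after turn [ 0.04 -0.03  0.03]
```

Not in contact yet, so I'll creep down further.

jog_arm([
  [[0.03,0,0.07],[0,0,0],3.5],
  [[0,0,0],[0,0,0],3.5],
])

```text
clock: 10.52
position: [566.5, 193.6, 10.2]
ee_rot: [0.992, -0.102, -0.075, -0.008]
contact_force: [-2.2, 0.5, 0.5]
gripper_width: 44.5
```

jog_arm([
  [[0.01,0,0.05],[0,0,0],3.5],
  [[0,0,0],[0,0,0],3.5],
])

```text
clock: 10.78
position: [566.5, 193.6, 10.1]
ee_rot: [0.992, -0.102, -0.075, -0.008]
contact_force: [-3.0, 0.3, 5.3]
gripper_width: 43.9
```

Contact: the plate's weight is off the gripper. Now to release and back off along the tool.

jog_arm([
  [[0,0,0],[0,0,0],4.6],
  [[0,0,0],[0,0,0],5.2],
  [[0,0,0],[0,0,0],5.8],
  [[0,0,0],[0,0,0],6.2],
  [[0,0,-1],[0,0,0],6.2],
  [[0,0,-2.5],[0,0,0],6.2],
  [[0,0,-4],[0,0,0],6.2],
  [[0,0,-3.5],[0,0,0],6.2],
  [[0,4,0],[0,8.6,0],6.2],
  [[0,4,0],[0,0,7.7],6.2],
])

```text
clock: 12.02
position: [563.4, 110.8, 118.4]
ee_rot: [0.986, -0.169, -0.0, 0.001]
contact_force: [0.7, -0.5, -0.2]
gripper_width: 62.1
```

```bash
python3 -c "
from h import *
plan(430,-295,120,-27.1)"
```

```text
t 12.03 pos [563.4 110.8 118.4] yaw -19.52 tool z [-0.001 -0.001 -1.   ] w 62.1 F [ 0.7 -0.5 -0.2] q6 0.75
turn deg (tool) [0.09 0.03 7.58]  shift cm before turn [ 0.99 42.7  -0.1 ]  after turn [ 6.61 42.2  -0.16]
```

jog_arm([
  [[0.1,2,0],[0,0,0],6],
  [[0.1,4.5,0],[0,0,0],6],
  [[0.1,4.5,0],[0,0,0],6],
  [[0.1,4.5,0],[0,0,0],6],
  [[0.1,4.5,0],[0,0,0],6],
  [[0.1,4.5,0],[0,0,0],6],
  [[0.1,4.5,0],[0,0,0],6],
  [[0.1,4.5,0],[0,0,0],6],
  [[0.1,4.5,0],[0,0,0],6],
  [[0.1,3.7,0],[0,0,0],6],
])

```text
clock: 13.28
position: [437.6, -286.5, 118.7]
ee_rot: [0.986, -0.168, 0.001, 0.0]
contact_force: [1.2, 0.3, 0.3]
gripper_width: 60.2
```

jog_arm([
  [[0,1,0],[0,0,7.6],6],
  [[0,0,0],[0,0,0],6],
  [[0,0,0],[0,0,0],6],
])

```text
clock: 13.65
position: [434.3, -293.9, 118.3]
ee_rot: [0.973, -0.232, 0.0, 0.0]
contact_force: [-0.2, 0.6, 0.9]
gripper_width: 60.3
```

```bash
python3 -c "
from h import *
T=eyes.get_image('top'); S=eyes.get_image('scene')
cv2.imwrite('pics/s5.png',cv2.resize(S[180:300,320:480,::-1],(800,600),interpolation=2))
cv2.imwrite('pics/t5.png',cv2.resize(T[90:240,220:420,::-1],(800,600),interpolation=2))
plan(430,-295,3.5,-27.1)"
```

```text
t 13.75 pos [ 434.3 -293.5  118.2] yaw -26.9 tool z [ 0. -0. -1.] w 60.0 F [ 0.6 -0.1  0.2] q6 1.39
turn deg (tool) [ 0.01 -0.03  0.2 ]  shift cm before turn [-0.32  0.32 11.47]  after turn [-0.31  0.33 11.47]
```

View pics/s5.png

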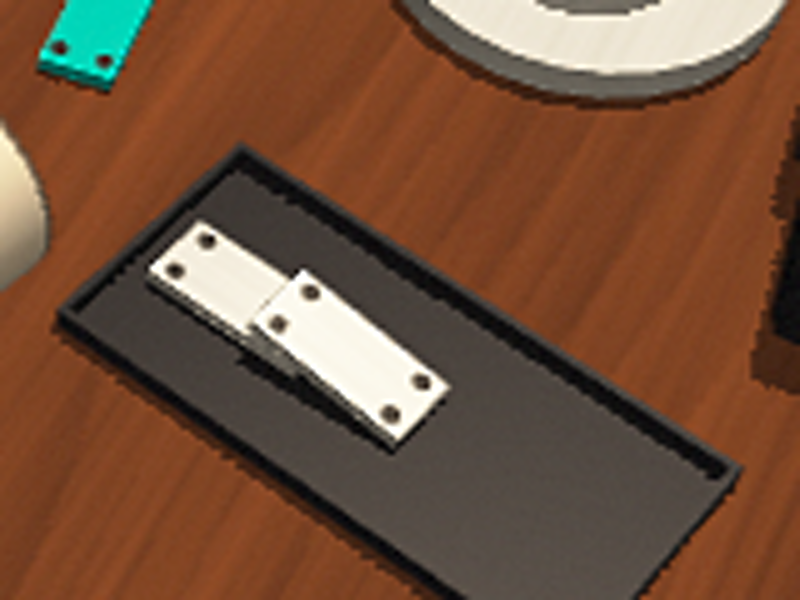

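View pics/t5.png

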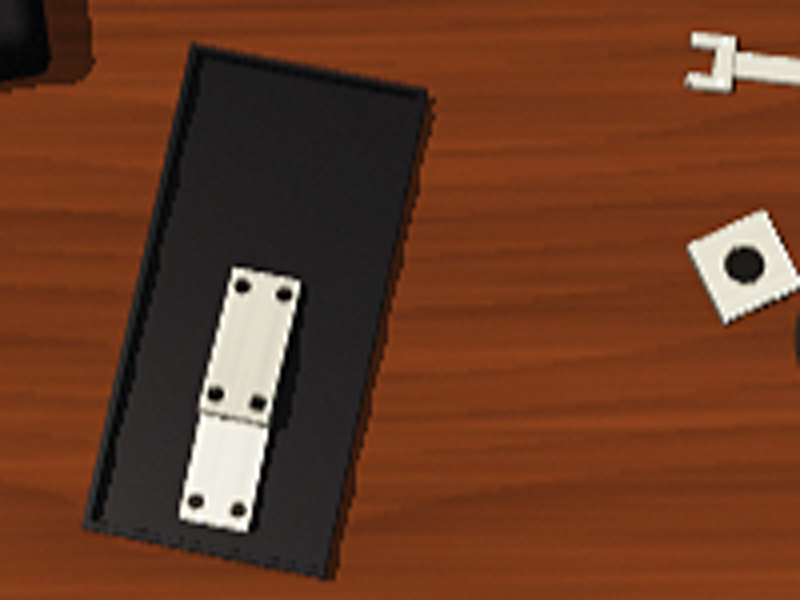

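The second plate lies in line, with about a third on the first and its far end down. Picking up the third.

jog_arm([
  [[-0.32,0.32,2],[0,0,0.2],6],
  [[0,0,3],[0,0,0],6],
  [[0,0,3],[0,0,0],6],
  [[0,0,1.8],[0,0,0],6],
  [[0,0,1],[0,0,0],6],
  [[0,0,0.6],[0,0,0],6],
  [[0,0,0.3],[0,0,0],6],
  [[0,0,0.2],[0,0,0],6],
  [[0,0,0],[0,0,0],6],
])

```text
clock: 14.88
position: [429.6, -295.5, -0.6]
ee_rot: [0.972, -0.236, 0.0, 0.0]
contact_force: [-0.0, 0.9, -1.2]
gripper_width: 59.8
```

```bash
python3 -c "
from h import *
S=eyes.get_image('scene')
cv2.imwrite('pics/s6.png',cv2.resize(S[300:420,160:320,::-1],(800,600),interpolation=2))
plan(430,-295,-1.5,-27.1)"
```

```text
t 14.93 pos [ 429.6 -295.6   -0.6] yaw -27.25 tool z [ 0.001 -0.    -1.   ] w 60.3 F [-0.1  0.7  0.4] q6 1.39
turn deg (tool) [ 0.01 -0.04 -0.15]  shift cm before turn [ 0.01 -0.07  0.09]  after turn [ 0.01 -0.07  0.09]
```

View pics/s6.png

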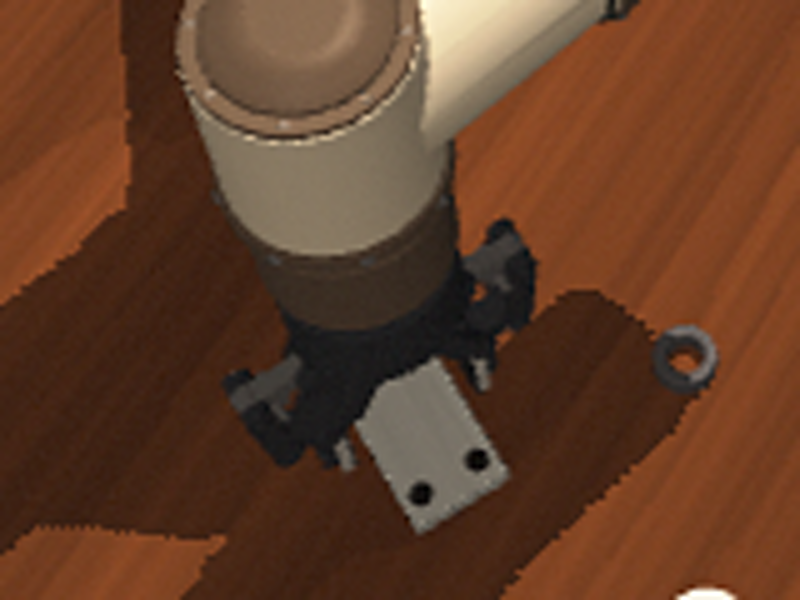

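The gripper straddles the plate evenly. I'll close and lift.

jog_arm([
  [[0,-0.05,0.09],[0,0,-0.1],5.5],
  [[0,0,0],[0,0,0],4.5],
  [[0,0,0],[0,0,0],3.5],
  [[0,0,0],[0,0,0],3.5],
  [[0,0,0],[0,0,0],3.5],
])

```text
clock: 15.55
position: [429.7, -295.1, -1.3]
ee_rot: [0.972, -0.235, 0.0, 0.0]
contact_force: [-1.2, 1.7, 5.0]
gripper_width: 44.3
```

jog_arm([
  [[0,0,-0.5],[0,0,0],3.5],
  [[0,0,-1.5],[0,0,0],3.5],
  [[0,0,-4],[0,0,0],3.5],
  [[0,0,-4],[0,0,0],3.5],
  [[0,0,0],[0,0,0],3.5],
  [[0,0,0],[0,0,-5],3.5],
  [[0,0,0],[0,0,-10.4],3.5],
  [[0,0,0],[0,0,0],3.5],
])

```text
clock: 16.55
position: [428.7, -294.6, 97.2]
ee_rot: [0.995, -0.104, -0.001, -0.0]
contact_force: [-0.8, 0.9, -3.3]
gripper_width: 44.3
```

Run:
```python
from h import *
T=eyes.get_image('top'); S=eyes.get_image('scene')
cv2.imwrite('pics/tt.png',T[:,:,::-1])
# whole first+second outline and edges: fit plate2 model by holes
def model(s,th,z0=4):  # corners of plate top etc
    pass
u=np.array([.979,-.203]); v=np.array([.203,.979]); F=np.array([502.,207.2])
th=np.radians(8.6)
for n,im in (("top",T),("scene",S)):
    g=im.min(axis=2); 
    seed=(285,183) if n=="top" else (390,253)
    m=(g>140).astype(np.uint8); nn,l=cv2.connectedComponents(m); lab=l[seed[1],seed[0]]
    ys,xs=np.where(l==lab); print(n,lab,len(xs))
    # far end: plate2 top face, far end top edge z ~ 4+9.9
    P=back(n,np.c_[xs,ys],14)[:,:2]-F
    a=P@u; b=P@v
    print("far end along",np.percentile(a,[0.2,99.8]).round(1),"lateral near far end",[b[(a>80)&(a<110)].min().round(1),b[(a>80)&(a<110)].max().round(1)],"first",[b[(a>-45)&(a<10)].min().round(1),b[(a>-45)&(a<10)].max().round(1)])
plan(632,180.2,97,-11.7)
```

```text
top 38 1023
far end along [-50.6 116.8] lateral near far end [np.float64(-22.5), np.float64(22.9)] first [np.float64(-22.1), np.float64(23.3)]
scene 46 818
far end along [-49.5 117.2] lateral near far end [np.float64(-23.6), np.float64(24.5)] first [np.float64(-23.6), np.float64(21.7)]
t 16.65 pos [ 429.1 -294.8   97.5] yaw -11.92 tool z [-0.001  0.    -1.   ] w 43.8 F [ 0.5  0.3 -3.7] q6 1.65
turn deg (tool) [-0.01  0.09 -0.22]  shift cm before turn [ 1.004e+01 -5.066e+01  4.000e-02]  after turn [ 1.024e+01 -5.062e+01  5.000e-02]
```

jog_arm([
  [[0.4,-2,0],[0,0,0],3.5],
  [[0.8,-4,0],[0,0,-0.2],3.5],
  [[0.8,-4,0],[0,0,0],3.5],
  [[0.8,-4,0],[0,0,0],3.5],
  [[0.8,-4,0],[0,0,0],3.5],
  [[0.8,-4,0],[0,0,0],3.5],
  [[0.8,-4,0],[0,0,0],3.5],
  [[0.8,-4,0],[0,0,0],3.5],
  [[0.8,-4,0],[0,0,0],3.5],
  [[0.8,-4,0],[0,0,0],3.5],
])

```text
clock: 17.9
position: [580.5, 63.3, 97.6]
ee_rot: [0.995, -0.102, -0.0, 0.0]
contact_force: [-0.3, -0.1, -3.4]
gripper_width: 44.1
```

jog_arm([
  [[0.8,-4,0],[0,0,0],3.5],
  [[0.7,-4,0],[0,0,0],3.5],
  [[0.5,-2.6,0],[0,0,0],3.5],
  [[0.3,-1.5,0],[0,0,0],3.5],
  [[0,0,0.5],[0,-4.3,0],3.5],
  [[0,0,1],[0,-4.3,0],3.5],
  [[0,0,0.5],[0,0,0],3.5],
  [[0,0,0],[0,0,0],3.5],
])

```text
clock: 18.9
position: [624.8, 175.6, 77.3]
ee_rot: [0.992, -0.101, -0.075, -0.007]
contact_force: [-0.0, -0.4, -2.9]
gripper_width: 44.1
```

```bash
python3 -c "
from h import *
plan(632.5,180.1,25,-11.7,8.6)"
```

```text
t 18.9 pos [624.8 175.6  77.3] yaw -11.62 tool z [-0.148  0.029 -0.989] w 44.1 F [-0.  -0.4 -2.9] q6 0.94
turn deg (tool) [0.12 0.05 0.08]  shift cm before turn [ 1.44 -0.61  5.07]  after turn [ 1.44 -0.6   5.07]
```

jog_arm([
  [[0.4,-0.3,0.8],[0.1,0,0.1],3.5],
  [[0.4,-0.3,1.4],[0,0,0],3.5],
  [[0.35,0,1.4],[0,0,0],3.5],
  [[0.2,0,0.9],[0,0,0],3.5],
  [[0.09,0,0.57],[0,0,0],3.5],
  [[0,0,0],[0,0,0],3.5],
  [[0,0,0],[0,0,0],3.5],
])

```text
clock: 19.77
position: [633.8, 180.9, 26.3]
ee_rot: [0.992, -0.101, -0.074, -0.008]
contact_force: [-0.5, -0.1, -3.1]
gripper_width: 44.2
```

```bash
python3 -c "
from h import *
cv2.imwrite('pics/s7.png',cv2.resize(eyes.get_image('scene')[180:330,320:520,::-1],(800,600),interpolation=2))
plan(632.5,180.1,11.5,-11.7,8.6)"
```

```text
t 19.82 pos [633.8 181.   26.5] yaw -11.64 tool z [-0.145  0.032 -0.989] w 44.4 F [-0.   0.5 -2.8] q6 0.95
turn deg (tool) [-0.1  -0.06  0.06]  shift cm before turn [0.11 0.11 1.5 ]  after turn [0.12 0.11 1.5 ]
```

View pics/s7.png

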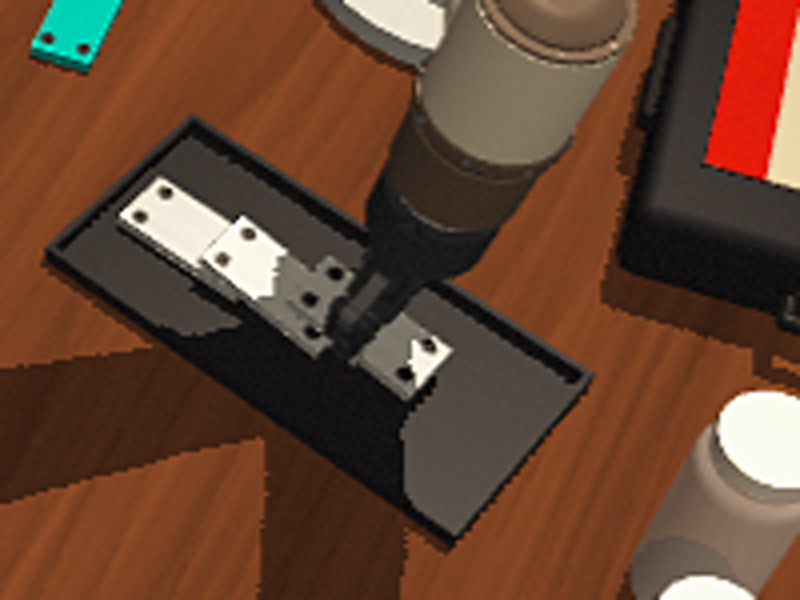

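jog_arm([
  [[0.05,0.06,0.5],[0,0,0],3.5],
  [[0.04,0.05,0.4],[0,0,0],3.5],
  [[0.02,0,0.3],[0,0,0],3.5],
  [[0.01,0,0.2],[0,0,0],3.5],
  [[0,0,0],[0,0,0],3.5],
  [[0,0,0],[0,0,0],3.5],
])

```text
clock: 20.58
position: [632.4, 180.0, 11.9]
ee_rot: [0.992, -0.101, -0.074, -0.008]
contact_force: [0.3, -0.1, -2.4]
gripper_width: 44.0
```

jog_arm([
  [[0,0,0.1],[0,0,0],3.5],
  [[0,0,0],[0,0,0],3.5],
])

```text
clock: 20.82
position: [632.1, 180.0, 10.8]
ee_rot: [0.992, -0.101, -0.075, -0.008]
contact_force: [0.2, -1.0, -3.1]
gripper_width: 44.1
```

jog_arm([
  [[0.03,0,0.07],[0,0,0],3.5],
  [[0,0,0],[0,0,0],3.5],
])

```text
clock: 21.08
position: [632.4, 180.0, 10.4]
ee_rot: [0.992, -0.101, -0.074, -0.008]
contact_force: [-0.4, 0.3, -1.7]
gripper_width: 44.1
```

jog_arm([
  [[0.01,0,0.05],[0,0,0],3.5],
  [[0,0,0],[0,0,0],3.5],
])

```text
clock: 21.32
position: [632.4, 180.0, 10.3]
ee_rot: [0.992, -0.101, -0.074, -0.008]
contact_force: [-1.7, -0.1, 2.6]
gripper_width: 44.2
```

Contact again, so I'll release and withdraw.

jog_arm([
  [[0,0,0],[0,0,0],4.6],
  [[0,0,0],[0,0,0],5.2],
  [[0,0,0],[0,0,0],5.8],
  [[0,0,0],[0,0,0],6.2],
  [[0,0,-1],[0,0,0],6.2],
  [[0,0,-2.5],[0,0,0],6.2],
  [[0,0,-4],[0,0,0],6.2],
  [[0,0,-3.5],[0,0,0],6.2],
  [[0,4,0],[0,8.6,0],6.2],
  [[0,4,0],[0,0,0],6.2],
])

```text
clock: 22.58
position: [629.0, 97.3, 118.7]
ee_rot: [0.995, -0.1, -0.001, -0.0]
contact_force: [1.2, -0.7, 0.5]
gripper_width: 61.8
```

jog_arm([
  [[-1,4,0],[0,0,0],6.2],
  [[-1,4,0],[0,0,0],6.2],
  [[-1,4,0],[0,0,0],6.2],
  [[-1,4,0],[0,0,0],6.2],
  [[-1,4,0],[0,0,0],6.2],
  [[-1,3,0],[0,0,0],6.2],
  [[0,0,0],[0,0,0],6.2],
])

```text
clock: 23.45
position: [526.2, -116.5, 118.9]
ee_rot: [0.995, -0.103, 0.0, -0.001]
contact_force: [-0.3, 0.0, 0.4]
gripper_width: 62.2
```

Run:
```python
from h import *
T=eyes.get_image('top'); S=eyes.get_image('scene')
cv2.imwrite('pics/s8.png',cv2.resize(S[180:330,320:520,::-1],(800,600),interpolation=2))
cv2.imwrite('pics/t8.png',cv2.resize(T[90:240,220:420,::-1],(800,600),interpolation=2))
u=np.array([.979,-.203]); v=np.array([.203,.979]); F=np.array([502.,207.2])
for n,im,seed in (("top",T,(288,155)),("scene",S,(420,270))):
    m=(im.min(axis=2)>120).astype(np.uint8); nn,l=cv2.connectedComponents(m)
    ks=set(l[seed[1]-6:seed[1]+7,seed[0]-6:seed[0]+7].ravel())-{0}
    for k in ks:
        ys,xs=np.where(l==k); P=back(n,np.c_[xs,ys],14)[:,:2]-F; a=P@u;b=P@v
        print(n,len(xs),np.percentile(a,[.2,99.8]).round(1),[ [b[(a>p)&(a<q)].min().round(1),b[(a>p)&(a<q)].max().round(1)] for p,q in((-45,10),(80,110),(150,180)) if ((a>p)&(a<q)).any()])
plan(500,0,100,-11.7)
```

```text
top 1455 [-50.1 184.3] [[np.float64(-22.2), np.float64(23.3)], [np.float64(-21.0), np.float64(25.1)], [np.float64(-22.3), np.float64(23.8)]]
scene 1205 [-49.8 184.3] [[np.float64(-23.6), np.float64(21.7)], [np.float64(-20.3), np.float64(31.6)], [np.float64(-23.2), np.float64(24.9)]]
t 23.55 pos [ 527.7 -115.1  118.8] yaw -11.68 tool z [ 0.002  0.001 -1.   ] w 61.8 F [-0.6 -0.2 -0.2] q6 1.28
turn deg (tool) [-0.09 -0.1   0.02]  shift cm before turn [ -5.04 -10.7    1.89]  after turn [ -5.04 -10.71   1.88]
```

View pics/s8.png

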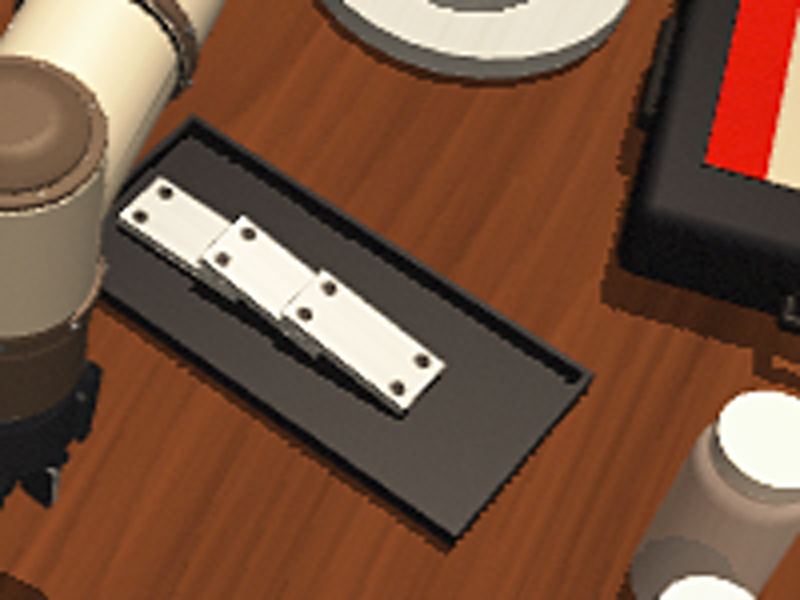

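View pics/t8.png

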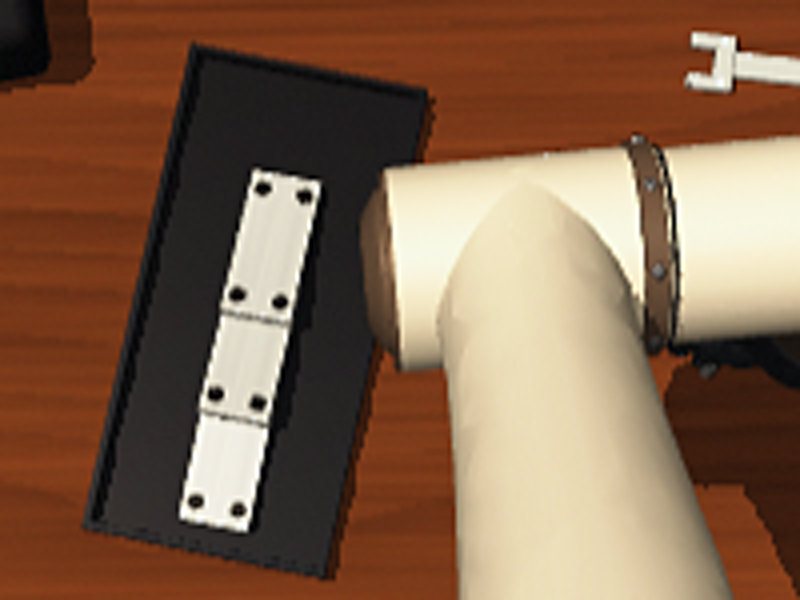

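The pictures show all three plates shingled in line, and the arm clear of them. Handing in.

```bash
python3 -c "
from bench import arm
print(arm.job_done())"
```

```text
the job is handed in; nothing more can be done
None
```

Both loose spring plates are now in the tray, lapped like roof tiles in line with the first, and the job is handed in. I finished at about 23.6 s of the 58 s allowed. Each plate was tilted about 8.6°, lowered until it touched, and only then released.

**Overlap:** Along the tray from the first plate's centre, the far ends measure 117 mm and 184 mm in both cameras. That is about 67 mm per step, so roughly a third of each plate rests on the one before.

**Alignment:** The plates line up sideways to within about 1–2 mm. One scene-camera reading for the middle plate was about 7 mm too wide on one side. I put that down to its raised end and visible side wall, because the top view showed the plate in line.

**First plate:** It reads within about 1 mm of where it started, so it did not visibly move.

**Forces:** The wrist readings I saw stayed under about 7 N. At hand-in the arm was well clear of the plates.

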